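# Put the stamp tray away and snap the cabinet shut

### The job

Slide the blue stamp tray into the bay of the little wooden counter cabinet until it is fully home, and push the cabinet door shut so that the roller catch snaps and holds it. Do not knock or shift the other things standing about.

Things in the scene. Friction and masses are not known exactly. Their poses are not given: they have to be found in the camera images.
- cabinet: Low light-wood counter cabinet, fixed, 170 deep x 260 wide x 95 high without its door. Origin: on the counter under its middle; x points from the open front (x = -90) to the back, z up. No floor: the tray slides on the counter. The roof (85 to 95 high) covers only x = -50 to 80, so the first 40 behind the mouth are open from above.
- mouth (a point): Middle of the cabinet's open front, on the counter (cabinet frame x = -90, y = 0, z = 0); axes as the cabinet's. Two grey guides, 50 high, stand inside: 230 apart at the mouth, flaring in to 190 apart at 30 behind it.
- home (a point): Where the tray's origin is when fully home, touching the back stop (cabinet frame x = 5, y = 0, z = 0; 95 behind the mouth); axes as the cabinet's, the tray's axes then parallel to them. The bay here is 190 wide, 5 spare on each side of the tray; the back stop is 65 further on (cabinet x = 70).
- catch (a point): Centre of the white sprung catch roller, 16 across, inside the cabinet's y = -120 side wall, 15 behind the mouth, 56 to 84 above the counter.
- tray: Blue open tray, 130 long (x) x 180 wide (y) x 45 high, 0.3 to 0.55 kg, stamps fixed in it. Origin: underside, centre of the 130 x 180 box. Its -x wall carries a yellow pull; its +x end goes into the bay first. It starts in front of the mouth, pull towards the robot, up to 0.2 rad askew and 60 mm aside. At home the end of the pull is 6 behind the mouth plane.
- tray_grip (a point): Point in the yellow upright pull, 60 above the tray's underside (tray frame x = -77, y = 0): pinch here from above, fingers closing along the tray's y. The pull is 16 thick (y), spans tray x = -89 to -63 and is 5 to 75 above the counter. Axes as the tray's.
- door (a joint): Door angle in rad: 0 shut, growing as it opens towards the robot, stop at 2.2; starts wide open, 1.75 to 2.1. Vertical hinge at the cabinet's +y front corner, light (friction 0.04 N m). From about 0.1 rad the door's striker meets the roller; passing the hump at about 0.04 rad takes about 10 N at door_push, then the catch pulls the door to 0 by itself.
- door_hinge (a point): On the door's hinge axis at the door's top edge, 95 above the counter (cabinet frame x = -97, y = 128). Axes turn with the door and are the cabinet's when it is shut: the panel reaches 256 from the axis along its -y, is 12 thick (x from -6 to 6; -x is the outer face) and spans 3 to 95 above the counter.
- door_push (a point): Point on the door's outer face (towards the robot when shut), 190 from the hinge axis, 70 above the counter: a good place to push. Axes as door_hinge; -x points out of the face. A dark bar pull, 12 wide, 14 proud, is 45 further from the hinge, 21 to 81 above the counter. Inside, a steel striker stands 31 off the panel's middle, 220 from the hinge.
- ink_tin: Green flat tin 50 x 90 x 18 lying on the cabinet's roof; origin under its middle. Bystander.
- calculator: Grey desk calculator 150 x 100 x 20, right of the tray; origin under its middle. Bystander.
- stapler: Red and black stapler 130 x 34 x 50, on the left; origin under its middle. Bystander.
- mug: Blue mug, 80 across, 90 high, on the right; origin under its middle. Bystander.
- pen_pot: Grey pen pot, 72 across, 160 high with the pens, on the left; origin under its middle. Bystander.
- bell: Brass counter bell, 72 across, 46 high, on the left; origin under its middle. Bystander.
Things that resemble listed ones, but are neither listed nor needed, are in the scene too. Several things have the shape of the tray; the one meant has the colours described above.

How it is judged:
By the outcome, as a careful person would: the job done as asked, in the order asked, and still so for the second after the job is handed in, with the robot touching nothing.
It also fails if it takes over 69 s, if anything falls off the work surface, if the arm or the gripper's body presses on something with over 40 N, if the wrist force passes 120 N, or if a joint passes its speed limit or range.

### The arm

A 6-joint arm with a two-finger parallel gripper is mounted at the origin on the work surface. World frame = base frame: x ahead of the robot, y to its left, z up, the work surface at z = 0. Lengths are in mm, angles in rad, forces in N, time in s.
With the tool pointing down it reaches from about 350 to 775 mm from the base axis. Payload 7.3 kg.
Tool frame: the origin (TCP) lies on the centre line of the jaws, within the pads' length; the fingertips stand 22 mm ahead of it and the grasp point (between the pads) lies 3 mm ahead of it; x points along the fingers, z is the direction in which the jaws open and shut, and the axes are right-handed (so a half turn about x gives the same grasp; the last joint's range is limited). The gripper opens to 92 mm and grips with 3 to 60 N. Pads are 19 mm wide; open, the fingers measure 130 mm over their backs; the gripper's body (75 mm by 190 mm) begins 47 mm behind the grasp point.
Start: joints at [1.123, 0.342, 1.524, -0, 1.275, -0.146], TCP at [156.035, 501.294, 248.741] pointing down, gripper open.
Joint ranges: [-2.53, 2.53], [-0.77, 2.02], [0.04, 2.7], [-1, 4.14], [0.28, 2.66], [-3.11, 3.11]. Speed limits (rad/s): [2.57, 2.57, 3.14, 3.14, 3.14, 3.14].

### API

Orientations are given as [roll, pitch, yaw] about the fixed x, y, z axes, in that order (R = Rz(yaw) Ry(pitch) Rx(roll)).
In Python, from plant import readout, imaging, bot gives the robot as it stands.
- The arm moves only by the tool arm_command, never from a script. Its argument "plan" is a list of rows, each an object of numbers: "tx", "ty", "tz": the shift along the tool's x, y, z in cm; "wx", "wy", "wz": the turn, a rotation vector about the tool's x, y, z in rad; "jaw": the opening, from -1 (shut) to 1 (fully open). In form: [{"tx": .., "ty": .., "tz": .., "wx": .., "wy": .., "wz": .., "jaw": ..}, ...]. A call has 1 to 20 rows; each row shifts and turns the commanded pose from where the row before left it, along the tool's axes as they then stand; what a row does not reach is not made up. A row lasts 1/10 s, in which the tool goes at most 50 mm and 8.59 degrees, less where a joint would pass 70% of its speed; a pose out of reach is approached as far as the arm can. A call with a gripper value outside its range is refused whole. The fingers move at their own pace and stop on an object; the grip force is fixed at half the most. Time passes only in rows, so rows that do not move let the fingers close. It gives the time, the measured TCP pose, the force and the opening at its end, in the units of the state.
- readout.get_obs(): the state, without advancing time (a new reading comes with each control period).
- imaging.capture(name): name is "side" or "top"; returns the picture (420x560x3 uint8, blue, green, red); there is no depth.
- imaging.get_calibration(name): a dict with "fx", "fy", "cx", "cy" (pixels), "position" and "rotation" of the camera in the world. Camera axes: x right, y up, looking along -z (the intrinsics and any distortion apply to the point x, -y, -z); pixel columns grow to the right and rows downward; lengths in mm; the calibration is good to about 2 mm. A picture is of the moment at which its call begins. get_calibration takes no time and is no camera call.
- bot.close_job(): hands the job in, once; it reports no verdict.
The state is a dict: "time": time; "joint_positions": joint angles; "dq": joint speeds; "tau": joint torques, N m; "tool_pos": TCP position; "tcp_rot": TCP orientation; "contact_force": force on the tool from outside, world axes, zero at the start; "moment": the same for the moment, N m; "grip_width": finger opening in mm.
Only numpy, scipy, OpenCV 4.12 (cv2) and the standard library are available. Lean on these libraries where they do the work, as an engineer would, in place of code of your own. Each camera call takes 0.05 s, during which the arm holds its last target.

## Working session

There is one attempt and no reset: what is moved stays moved. The work goes in short steps, Python scripts to look and compute and a tool call to move; the robot and the scene stay as the last step left them, time stands still between calls to the robot, and variables do not carry over. Pictures are saved under pics/ and viewed, and the job is handed in when it is done.

Besides the shell and the picture viewer there is one more tool, called after "Call:" by a JSON object that holds its "api" and its "payload", one argument or row to a line. arm_command: Moves the arm, as the interface text tells. Its arguments: {"type":"object","properties":{"plan":{"type":"array"}},"required":["plan"]}

```bash
ls; mkdir -p pics; python3 - <<'E'
from plant import readout, imaging, bot
import cv2
for n in ("side","top"):
    im=imaging.capture(n); cv2.imwrite(f"pics/{n}0.png",im)
    print(n,imaging.get_calibration(n))
print(readout.get_obs())
E
```

```text
pics
side {'fx': 411.22683317069567, 'fy': 411.22683317069567, 'cx': 278.25852782951085, 'cy': 208.82613874114972, 'position': array([ 481.6516313 , -936.71021592,  940.66422477]), 'rotation': array([ 8.47946095e-01,  3.98631379e-04, -3.67061396e-02])}
top {'fx': 452.63140239622624, 'fy': 452.63140239622624, 'cx': 279.59924233902774, 'cy': 210.92386909322136, 'position': array([ 276.84343658,   15.38656149, 1243.05463609]), 'rotation': array([ 2.21270470e-01,  5.57082444e-04, -1.53540659e+00])}
{'time': 0.1, 'joint_positions': array([ 1.12301209e+00,  3.42631484e-01,  1.52491043e+00, -1.26586541e-05,
        1.27541312e+00, -1.45982380e-01]), 'dq': array([ 0.00015566, -0.00260716, -0.00035796,  0.00059507,  0.00192387,
       -0.00347568]), 'tau': array([ 2.65386749e-03, -4.31999409e+01, -2.44699985e+01,  7.20957876e-02,
        5.25317097e-02, -6.72427882e-05]), 'tool_pos': array([155.87907994, 500.97587362, 248.1294986 ]), 'tcp_rot': array([ 3.00449552,  1.56943389, -2.00969163]), 'contact_force': array([-4.23594289e-04, -4.29833010e-01,  6.92583210e-01]), 'moment': array([ 0.00391344, -0.00567899,  0.00517401]), 'grip_width': 91.6219901702561}
```

View pics/side0.png

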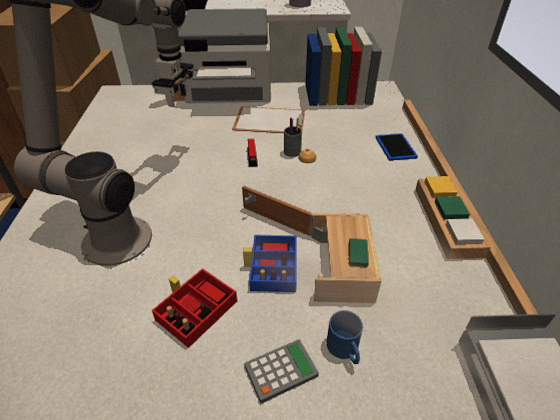

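View pics/top0.png

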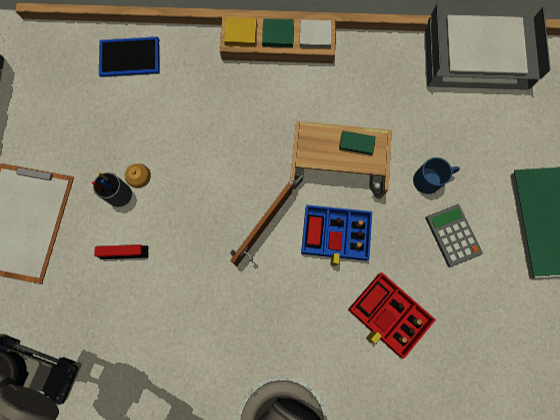

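The side view shows the blue tray at (274,262) with its yellow pull at (248,256). The red look-alike is at (195,305), and the cabinet is at (348,255) with its door open. In the top view the blue tray is at (337,232) with its pull at (335,259), and the red one is at (391,315). The blue tray in front of the mouth fits the description. Next I'll enlarge the crops.

```bash
cat > h.py <<'E'
import numpy as np, cv2
from scipy.spatial.transform import Rotation as R
from plant import imaging, readout, bot
def cam(n):
    c=imaging.get_calibration(n); return c,R.from_euler('xyz',c['rotation']).as_matrix()
def ray(n,u,v):
    c,M=cam(n); d=M@np.array([(u-c['cx'])/c['fx'],-(v-c['cy'])/c['fy'],-1]); return np.array(c['position']),d
def pt(n,u,v,z):
    p,d=ray(n,u,v); return p+d*(z-p[2])/d[2]
def proj(n,P):
    c,M=cam(n); q=(np.atleast_2d(P)-c['position'])@M
    return np.c_[c['cx']+c['fx']*q[:,0]/-q[:,2], c['cy']-c['fy']*q[:,1]/-q[:,2]]
def crop(im,u0,v0,u1,v1,k,f):
    c=cv2.resize(im[v0:v1,u0:u1],None,fx=k,fy=k,interpolation=cv2.INTER_CUBIC)
    for u in range((u0//10+1)*10,u1,10):
        cv2.putText(c,str(u),((u-u0)*k,8),0,.3,(0,255,255),1); cv2.line(c,((u-u0)*k,10),((u-u0)*k,16),(0,255,255),1)
    for v in range((v0//10+1)*10,v1,10):
        cv2.putText(c,str(v),(0,(v-v0)*k),0,.3,(0,255,255),1); cv2.line(c,(20,(v-v0)*k),(26,(v-v0)*k),(0,255,255),1)
    cv2.imwrite(f,c)
E
python3 - <<'E'
from h import *
t=cv2.imread('pics/top0.png'); s=cv2.imread('pics/side0.png')
crop(t,225,115,400,275,4,'pics/tc0.png'); crop(s,235,175,390,305,5,'pics/sc0.png')
o=readout.get_obs(); print(proj('top',o['tool_pos']),proj('side',o['tool_pos']),proj('top',[0,0,0]),proj('side',[0,0,0]))
E
```

```text
[[ 46.15918764 363.48915394]] [[176.43113235  94.87285327]] [[282.06457379 424.39626598]] [[116.6309894  239.57334921]]
```

View pics/tc0.png

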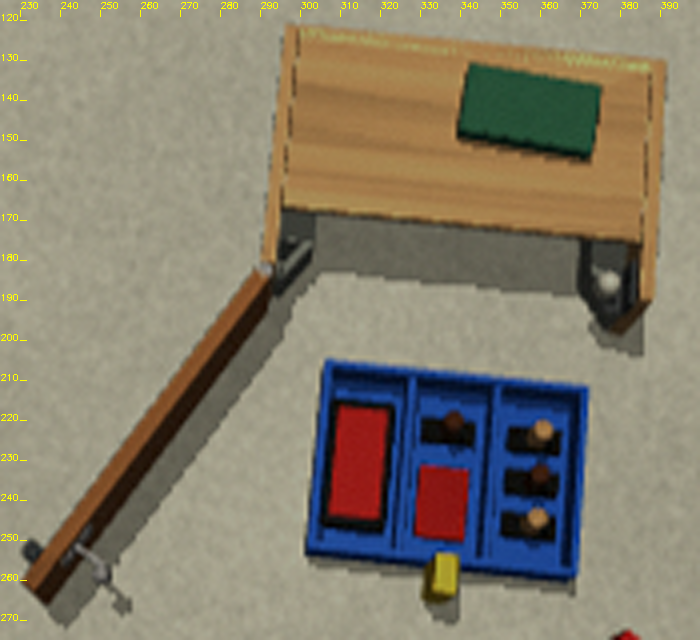

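View pics/sc0.png

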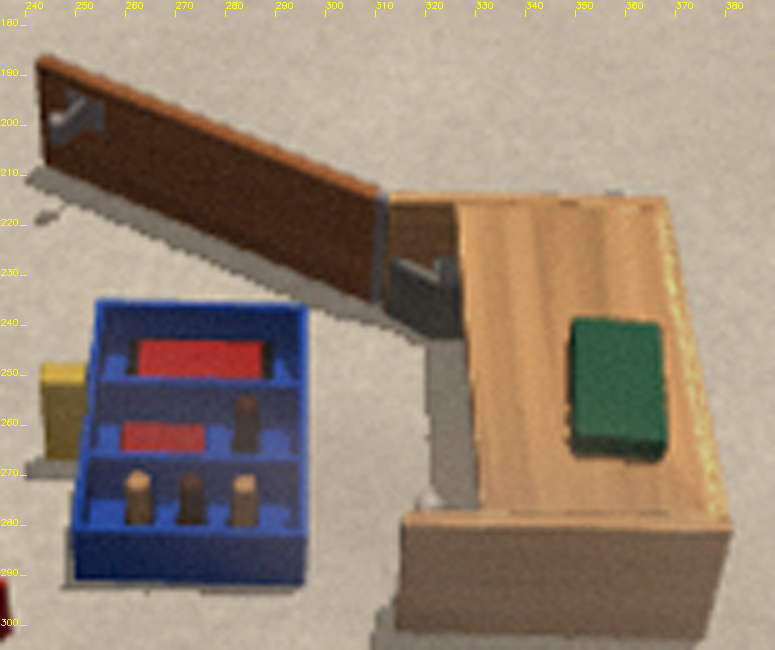

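```bash
python3 - <<'E'
from h import *
from scipy.optimize import least_squares
def tc(x,y): return 225+x/4,115+y/4
def sc(x,y): return 235+x/5,175+y/5
def fit(obs,x0):
    # obs: (cam,(u,v),local xyz)
    def P(q,l): c,s=np.cos(q[2]),np.sin(q[2]); return np.array([q[0]+c*l[0]-s*l[1],q[1]+s*l[0]+c*l[1],l[2]])
    f=lambda q: np.concatenate([proj(n,P([q[0],q[1],q[2]],l))[0]-uv for n,uv,l in obs])
    r=least_squares(f,x0); return r.x,np.round(r.fun.reshape(-1,2),1)
cab=[('top',tc(287,22),(80,130,95)),('top',tc(265,262),(-90,130,95)),('top',tc(665,60),(80,-130,95)),('top',tc(650,300),(-90,-130,95)),
('side',sc(665,200),(80,130,95)),('side',sc(383,192),(-90,130,95)),('side',sc(732,530),(80,-130,95)),('side',sc(403,526),(-90,-130,95))]
tr=[('top',tc(326,360),(65,90,45)),('top',tc(588,388),(65,-90,45)),('top',tc(577,578),(-65,-90,45)),('top',tc(306,553),(-65,90,45)),
('side',sc(307,303),(65,90,45)),('side',sc(305,532),(65,-90,45)),('side',sc(74,532),(-65,-90,45)),('side',sc(97,302),(-65,90,45)),
('top',tc(447,563),(-76,0,75)),('side',sc(64,370),(-76,0,75))]
for nm,o,x in (('cab',cab,[600,-100,0]),('tray',tr,[450,-100,0])):
    for sel in ('both','top','side'):
        print(nm,sel,*fit([k for k in o if sel in('both',k[0])],x))
for a in ((265,262),(270,268),(25,580),(42,602)): print(pt('top',*tc(*a),95))
for a in ((380,192),(40,57),(50,62)): print(pt('side',*sc(*a),95))
E
```

```text
cab both [ 7.00516462e+02 -1.36556147e+02 -6.54880987e-02] [[-0.2 -0.1]
 [-0.6 -0.4]
 [ 0.9 -0.6]
 [ 1.6 -0.3]
 [-0.6 -1.2]
 [ 0.3 -0.6]
 [-0.5  0.1]
 [-0.4 -0.6]]
cab top [ 6.99610351e+02 -1.35434179e+02 -6.87261956e-02] [[-0.5  0.1]
 [-1.2 -0.2]
 [ 0.6 -0.1]
 [ 1.1  0.2]]
cab side [ 7.01067728e+02 -1.38504640e+02 -6.24794718e-02] [[-0.4 -0.8]
 [ 0.4 -0.1]
 [-0.   0.6]
 [ 0.   0.1]]
tray both [ 4.96936963e+02 -1.31905981e+02 -6.60547830e-02] [[-0.2 -0.9]
 [ 0.4 -1.4]
 [ 0.4 -1.3]
 [ 0.5 -1.9]
 [-0.6 -0.4]
 [-0.1  0.4]
 [-1.2 -0.7]
 [-0.9 -1. ]
 [ 0.1  1.8]
 [-0.9  0.1]]
tray top [ 4.95053682e+02 -1.31335174e+02 -6.78353721e-02] [[-0.4 -0.3]
 [ 0.2 -0.6]
 [ 0.1 -0.5]
 [ 0.2 -1.2]
 [-0.2  2.5]]
tray side [ 4.99071500e+02 -1.33035281e+02 -6.47544477e-02] [[ 0.  -0.2]
 [ 0.8  0.7]
 [-0.4 -0.4]
 [-0.3 -0.8]
 [-0.2  0.4]]
[618.26670213  -2.65885662  95.        ]
[614.26695307  -6.07628084  95.        ]
[403.00218183 143.28215983  95.        ]
[389.47229591 131.71107439  95.        ]
[616.15694325  -3.61902738  95.        ]
[403.86390434 137.92573344  95.        ]
[410.61430948 132.34718134  95.        ]
```

```bash
python3 - <<'E'
from h import *
o=readout.get_obs(); M=R.from_euler('xyz',o['tcp_rot']).as_matrix(); print(M.round(3))
y=-0.066
z=np.array([-np.sin(y),np.cos(y),0])
for s in (1,-1):
    zz=s*z; xx=np.array([0,0,-1.]); T=np.c_[xx,np.cross(zz,xx),zz]
    print(s,R.from_matrix(M.T@T).as_rotvec())
C=lambda l:np.array([700.3,-137,0])+R.from_euler('z',y).apply(l)
# tin, decoy
print('tin',[ (R.from_euler('z',-y).apply(pt('top',225+a/4,115+b/4,113)-[700.3,-137,0])).round() for a,b in ((458,137),(590,155),(600,85),(470,62))])
print('decoy',[pt('top',u,v,45).round() for u,v in ((349,309),(380,273),(434,319),(404,357))],pt('top',375,337,75).round())
print('hinge',C([-97,128,0]))
for n,(u,v) in dict(stap1=(95,250),stap2=(148,252),pot=(112,190),bell=(137,175)).items(): print(n,pt('top',u,v,40).round())
E
```

```text
[[-0.001 -0.955  0.297]
 [-0.001  0.297  0.955]
 [-1.     0.    -0.001]]
1 [-0.23579813 -0.00132144 -0.00034446]
-1 [ 2.90579386e+00 -5.02796630e-04  1.92885723e-03]
tin [array([  2.,  10., 113.]), array([ -1., -77., 113.]), array([ 48., -81., 113.]), array([ 56.,   6., 113.])]
decoy [array([ 293., -163.,   45.]), array([ 388., -244.,   45.]), array([ 275., -382.,   45.]), array([ 179., -302.,   45.])] [ 226. -223.   75.]
hinge [611.95305741  -2.88132966   0.        ]
stap1 [423. 515.  40.]
stap2 [423. 373.  40.]
pot [590. 489.  40.]
bell [635. 425.  40.]
```

Call:
{"api": "arm_command", "payload": {
  "plan": [
    {"wx":-0.118},
    {"wx":-0.118},
    {"ty":-4,"tz":-2},
    {"ty":-4,"tz":-2},
    {"ty":-4,"tz":-2},
    {"ty":-4,"tz":-2},
    {"ty":-4,"tz":-3},
    {"ty":-4,"tz":-3},
    {"ty":-3,"tz":-3.5},
    {"ty":-2,"tz":-4},
    {"ty":-1.5,"tz":-4},
    {"tz":-4},
    {"tz":-4},
    {"tz":-4},
    {"tz":-4},
    {"tz":-4},
    {"tz":-4},
    {"tz":-4},
    {"tz":-4},
    {"tz":-2}
  ]
}}

```text
invalid input at $.plan[0]: expected keys tx, ty, tz, wx, wy, wz, jaw
```

Call:
{"api": "arm_command", "payload": {
  "plan": [
    {"tx":0,"ty":0,"tz":0,"wx":-0.118,"wy":0,"wz":0,"jaw":1},
    {"tx":0,"ty":0,"tz":0,"wx":-0.118,"wy":0,"wz":0,"jaw":1},
    {"tx":0,"ty":-4,"tz":-2,"wx":0,"wy":0,"wz":0,"jaw":1},
    {"tx":0,"ty":-4,"tz":-2,"wx":0,"wy":0,"wz":0,"jaw":1},
    {"tx":0,"ty":-4,"tz":-2,"wx":0,"wy":0,"wz":0,"jaw":1},
    {"tx":0,"ty":-4,"tz":-2,"wx":0,"wy":0,"wz":0,"jaw":1},
    {"tx":0,"ty":-4,"tz":-3,"wx":0,"wy":0,"wz":0,"jaw":1},
    {"tx":0,"ty":-4,"tz":-3,"wx":0,"wy":0,"wz":0,"jaw":1},
    {"tx":0,"ty":-3,"tz":-3.5,"wx":0,"wy":0,"wz":0,"jaw":1},
    {"tx":0,"ty":-2,"tz":-4,"wx":0,"wy":0,"wz":0,"jaw":1},
    {"tx":0,"ty":-1.5,"tz":-4,"wx":0,"wy":0,"wz":0,"jaw":1},
    {"tx":0,"ty":0,"tz":-4,"wx":0,"wy":0,"wz":0,"jaw":1},
    {"tx":0,"ty":0,"tz":-4,"wx":0,"wy":0,"wz":0,"jaw":1},
    {"tx":0,"ty":0,"tz":-4,"wx":0,"wy":0,"wz":0,"jaw":1},
    {"tx":0,"ty":0,"tz":-4,"wx":0,"wy":0,"wz":0,"jaw":1},
    {"tx":0,"ty":0,"tz":-4,"wx":0,"wy":0,"wz":0,"jaw":1},
    {"tx":0,"ty":0,"tz":-4,"wx":0,"wy":0,"wz":0,"jaw":1},
    {"tx":0,"ty":0,"tz":-4,"wx":0,"wy":0,"wz":0,"jaw":1},
    {"tx":0,"ty":0,"tz":-4,"wx":0,"wy":0,"wz":0,"jaw":1},
    {"tx":0,"ty":0,"tz":-2,"wx":0,"wy":0,"wz":0,"jaw":1}
  ]
}}

```text
time: 2.1
tool_pos: [420.7, -115.1, 248.5]
tcp_rot: [2.341, 1.57, -2.439]
contact_force: [-0.4, 0.3, 0.7]
grip_width: 91.7
```

Call:
{"api": "arm_command", "payload": {
  "plan": [
    {"tx":3,"ty":0,"tz":-1.2,"wx":0,"wy":0,"wz":0,"jaw":1},
    {"tx":3,"ty":0,"tz":0,"wx":0,"wy":0,"wz":0,"jaw":1},
    {"tx":3,"ty":0,"tz":0,"wx":0,"wy":0,"wz":0,"jaw":1},
    {"tx":0,"ty":0,"tz":0,"wx":0,"wy":0,"wz":0,"jaw":1}
  ]
}}

```text
time: 2.5
tool_pos: [418.1, -123.5, 155.6]
tcp_rot: [1.16, 1.563, 2.664]
contact_force: [0.4, 0.5, 0.1]
grip_width: 91.4
```

```bash
python3 - <<'E'
from h import *
t=imaging.capture('top'); s=imaging.capture('side')
crop(t,270,190,400,290,5,'pics/tc1.png'); crop(s,215,195,335,305,6,'pics/sc1.png')
o=readout.get_obs(); print(o['tool_pos'],R.from_euler('xyz',o['tcp_rot']).as_matrix().round(3))
E
```

```text
[ 420.48139288 -124.39112304  158.99072393] [[-0.001 -0.998  0.066]
 [ 0.001  0.066  0.998]
 [-1.     0.001  0.   ]]
```

View pics/tc1.png

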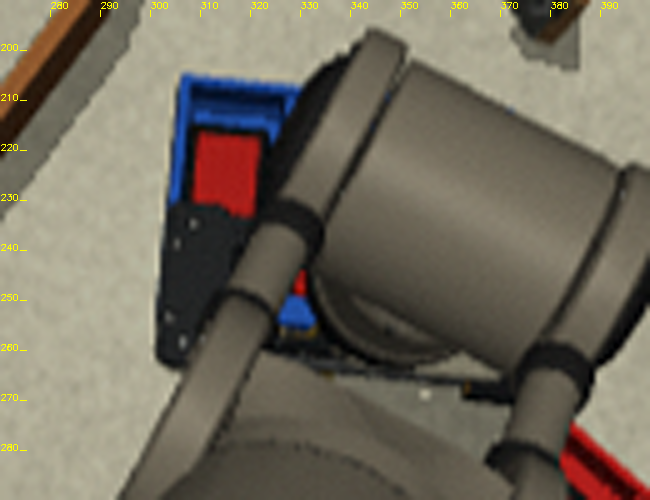

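View pics/sc1.png

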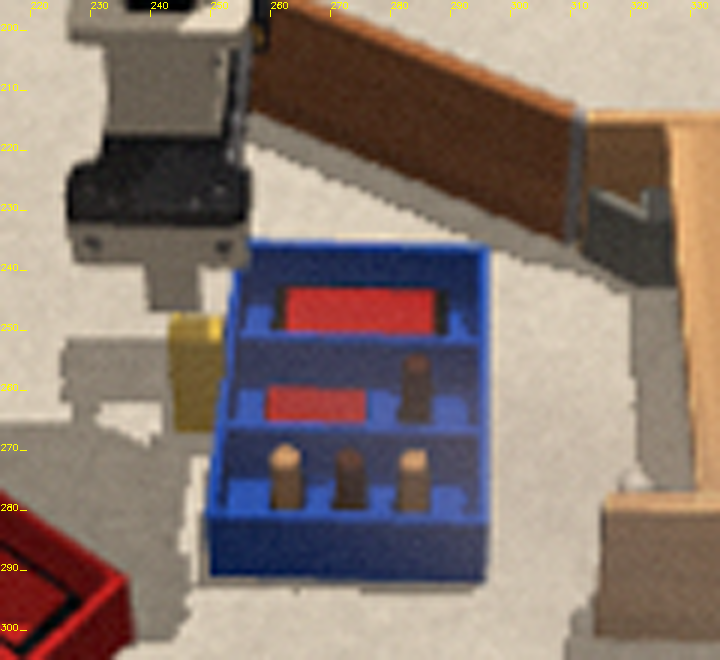

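Call:
{"api": "arm_command", "payload": {
  "plan": [
    {"tx":2.4,"ty":0,"tz":-0.25,"wx":0,"wy":0,"wz":0,"jaw":1},
    {"tx":2,"ty":0,"tz":0,"wx":0,"wy":0,"wz":0,"jaw":1},
    {"tx":2,"ty":0,"tz":0,"wx":0,"wy":0,"wz":0,"jaw":1},
    {"tx":2,"ty":0,"tz":0,"wx":0,"wy":0,"wz":0,"jaw":1},
    {"tx":1,"ty":0,"tz":0,"wx":0,"wy":0,"wz":0,"jaw":1},
    {"tx":0,"ty":0,"tz":0,"wx":0,"wy":0,"wz":0,"jaw":1},
    {"tx":0,"ty":0,"tz":0,"wx":0,"wy":0,"wz":0,"jaw":-1},
    {"tx":0,"ty":0,"tz":0,"wx":0,"wy":0,"wz":0,"jaw":-1},
    {"tx":0,"ty":0,"tz":0,"wx":0,"wy":0,"wz":0,"jaw":-1},
    {"tx":0,"ty":0,"tz":0,"wx":0,"wy":0,"wz":0,"jaw":-1},
    {"tx":0,"ty":0,"tz":0,"wx":0,"wy":0,"wz":0,"jaw":-1},
    {"tx":0,"ty":0,"tz":0,"wx":0,"wy":0,"wz":0,"jaw":-1},
    {"tx":0,"ty":0,"tz":0,"wx":0,"wy":0,"wz":0,"jaw":-1},
    {"tx":0,"ty":0,"tz":0,"wx":0,"wy":0,"wz":0,"jaw":-1}
  ]
}}

```text
time: 4.0
tool_pos: [420.4, -126.9, 64.7]
tcp_rot: [-1.41, 1.571, 0.095]
contact_force: [-1.9, -0.5, 0.4]
grip_width: 32.2
```

Call:
{"api": "arm_command", "payload": {
  "plan": [
    {"tx":0,"ty":0,"tz":0,"wx":0,"wy":0,"wz":0,"jaw":-1},
    {"tx":0,"ty":0,"tz":0,"wx":0,"wy":0,"wz":0,"jaw":-1},
    {"tx":0,"ty":0,"tz":0,"wx":0,"wy":0,"wz":0,"jaw":-1},
    {"tx":0,"ty":0,"tz":0,"wx":0,"wy":0,"wz":0,"jaw":-1},
    {"tx":0,"ty":0,"tz":0,"wx":0,"wy":0,"wz":0,"jaw":-1}
  ]
}}

```text
time: 4.5
tool_pos: [420.4, -126.8, 64.7]
tcp_rot: [-0.817, 1.571, 0.688]
contact_force: [0.6, 1.5, -0.9]
grip_width: 15.9
```

Call:
{"api": "arm_command", "payload": {
  "plan": [
    {"tx":0,"ty":-0.5,"tz":0.1,"wx":0,"wy":0,"wz":0,"jaw":-1},
    {"tx":0,"ty":-1,"tz":0.2,"wx":0,"wy":0,"wz":0,"jaw":-1},
    {"tx":0,"ty":-1,"tz":0.3,"wx":0,"wy":0,"wz":0,"jaw":-1},
    {"tx":0,"ty":-1,"tz":0.2,"wx":0,"wy":0,"wz":0,"jaw":-1},
    {"tx":0,"ty":-0.5,"tz":0.1,"wx":0,"wy":0,"wz":0,"jaw":-1},
    {"tx":0,"ty":0,"tz":0,"wx":0,"wy":0,"wz":0,"jaw":-1},
    {"tx":0,"ty":0,"tz":0,"wx":0,"wy":0,"wz":0,"jaw":-1}
  ]
}}

```text
time: 5.2
tool_pos: [461.6, -120.5, 64.7]
tcp_rot: [-1.572, 1.569, -0.067]
contact_force: [2.9, 0.4, -1.7]
grip_width: 15.9
```

```bash
python3 - <<'E'
from h import *
t=imaging.capture('top'); s=imaging.capture('side')
cv2.imwrite('pics/top2.png',t)
crop(t,280,150,410,270,6,'pics/tc2.png'); crop(s,235,185,365,305,6,'pics/sc2.png')
o=readout.get_obs(); print(o['tool_pos'],R.from_euler('xyz',o['tcp_rot']).as_matrix().round(3))
E
```

```text
[ 461.30225074 -120.61561023   64.6943508 ] [[ 0.001 -0.998  0.066]
 [-0.     0.066  0.998]
 [-1.    -0.001 -0.   ]]
```

View pics/tc2.png

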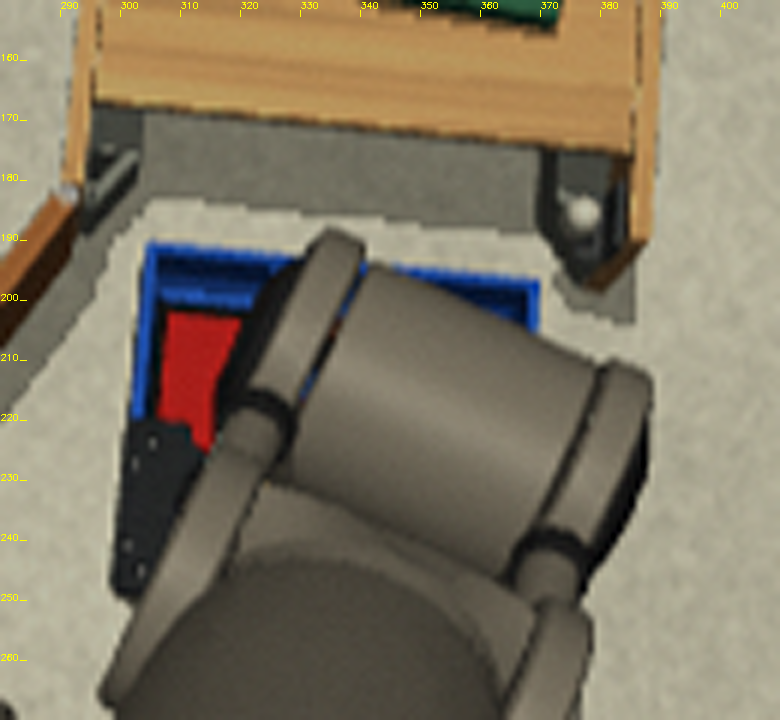

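View pics/sc2.png

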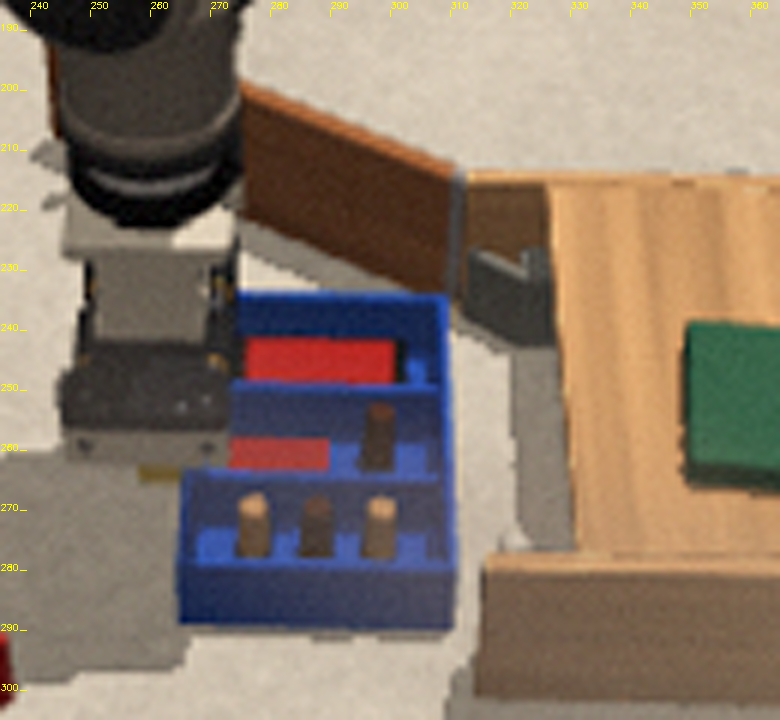

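```bash
python3 - <<'E'
from h import *
I=lambda p:R.from_euler('z',0.066).apply(p-np.array([700.3,-137,0])).round(1)
f=lambda n,x,y,z: I(pt(n,(280 if n=='top' else 235)+x/6,(150 if n=='top' else 185)+y/6,z))
print('tray L,R',f('top',148,243,45),f('top',540,281,45))
print('side L,R',f('side',448,296,45),f('side',455,567,45))
print('guides',f('top',137,150,50),f('top',541,150,50))
print('wall outer',f('top',64,185,95),f('top',652,240,95), f('top',76,0,95),f('top',662,0,95))
print('side wall',f('side',465,175,95),f('side',486,556,95))
E
```

```text
tray L,R [-100.5   89.5   45. ] [-100.3  -89.6   45. ]
side L,R [-95.5  86.7  45. ] [-97.2 -89.2  45. ]
guides [-58.4  98.6  50. ] [-39.7 -85.6  50. ]
wall outer [-91.8 130.1  95. ] [ -90.7 -128.4   95. ] [ -5.6 133.   95. ] [  20.8 -127.5   95. ]
side wall [-88.3 124.2  95. ] [ -87.3 -123.1   95. ]
```

```bash
python3 - <<'E'
from h import *
t=cv2.imread('pics/top0.png')
crop(t,285,155,320,200,16,'pics/gl.png');crop(t,360,160,400,208,14,'pics/gr.png')
P=lambda l:np.array([700.3,-137,0])+R.from_euler('z',-0.066).apply(l)
for z in (0,50): print(z,[proj('top',P(l+[z])).round(1)[0].tolist() for l in ([-90,115],[-60,95],[-60,-95],[-90,-115],[-50,95],[-50,-95])])
E
```

```text
0 [[295.2, 190.2], [303.2, 180.8], [369.6, 187.3], [376.1, 198.2], [303.5, 177.5], [369.8, 184.0]]
50 [[295.8, 185.4], [304.1, 175.7], [373.2, 182.4], [379.9, 193.6], [304.4, 172.2], [373.4, 178.9]]
```

View pics/gl.png

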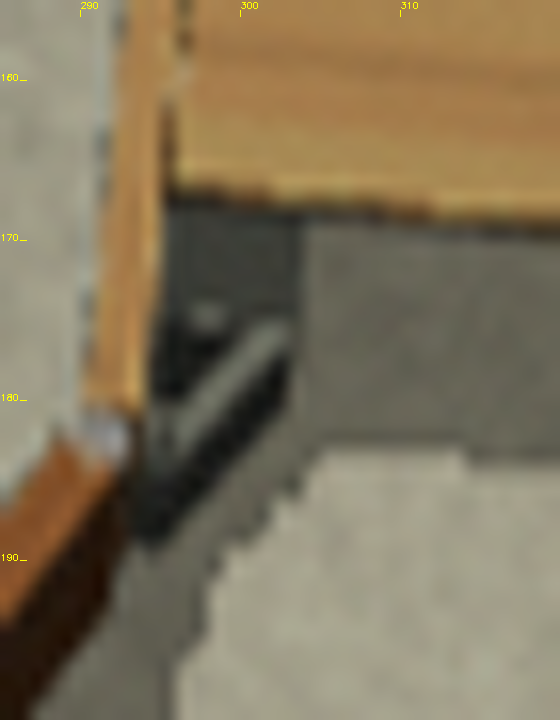

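View pics/gr.png

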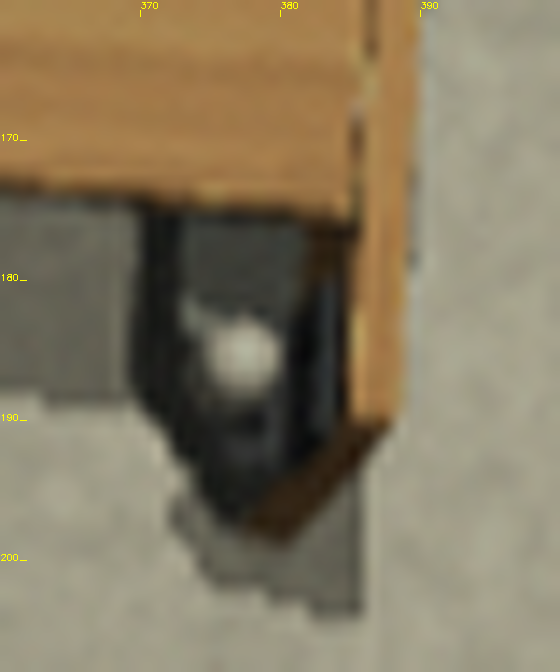

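Call:
{"api": "arm_command", "payload": {
  "plan": [
    {"tx":0,"ty":-0.6,"tz":0.15,"wx":0,"wy":0,"wz":0,"jaw":-1},
    {"tx":0,"ty":-0.9,"tz":0,"wx":0,"wy":0,"wz":0,"jaw":-1},
    {"tx":0,"ty":-1,"tz":0,"wx":0,"wy":0,"wz":0,"jaw":-1},
    {"tx":0,"ty":-1,"tz":0,"wx":0,"wy":0,"wz":0,"jaw":-1},
    {"tx":0,"ty":-1,"tz":0,"wx":0,"wy":0,"wz":0,"jaw":-1},
    {"tx":0,"ty":-1,"tz":0,"wx":0,"wy":0,"wz":0,"jaw":-1},
    {"tx":0,"ty":-0.5,"tz":0,"wx":0,"wy":0,"wz":0,"jaw":-1},
    {"tx":0,"ty":0,"tz":0,"wx":0,"wy":0,"wz":0,"jaw":-1}
  ]
}}

```text
time: 6.1
tool_pos: [520.8, -123.1, 64.7]
tcp_rot: [1.204, 1.571, 2.71]
contact_force: [-1.5, 0.4, 1.6]
grip_width: 16.0
```

Call:
{"api": "arm_command", "payload": {
  "plan": [
    {"tx":0,"ty":-0.5,"tz":0,"wx":0,"wy":0,"wz":0,"jaw":-1},
    {"tx":0,"ty":-1,"tz":0,"wx":0,"wy":0,"wz":0,"jaw":-1},
    {"tx":0,"ty":-1,"tz":0,"wx":0,"wy":0,"wz":0,"jaw":-1},
    {"tx":0,"ty":-1,"tz":0,"wx":0,"wy":0,"wz":0,"jaw":-1},
    {"tx":0,"ty":-1,"tz":0,"wx":0,"wy":0,"wz":0,"jaw":-1},
    {"tx":0,"ty":-0.5,"tz":0,"wx":0,"wy":0,"wz":0,"jaw":-1},
    {"tx":0,"ty":0,"tz":0,"wx":0,"wy":0,"wz":0,"jaw":-1}
  ]
}}

```text
time: 6.8
tool_pos: [571.2, -126.4, 64.7]
tcp_rot: [-1.624, 1.57, -0.119]
contact_force: [-2.1, 0.9, 2.1]
grip_width: 15.7
```

Call:
{"api": "arm_command", "payload": {
  "plan": [
    {"tx":0,"ty":-0.5,"tz":0,"wx":0,"wy":0,"wz":0,"jaw":-1},
    {"tx":0,"ty":-1,"tz":0,"wx":0,"wy":0,"wz":0,"jaw":-1},
    {"tx":0,"ty":-1,"tz":0,"wx":0,"wy":0,"wz":0,"jaw":-1},
    {"tx":0,"ty":-1,"tz":0,"wx":0,"wy":0,"wz":0,"jaw":-1},
    {"tx":0,"ty":-0.8,"tz":0,"wx":0,"wy":0,"wz":0,"jaw":-1},
    {"tx":0,"ty":-0.5,"tz":0,"wx":0,"wy":0,"wz":0,"jaw":-1},
    {"tx":0,"ty":0,"tz":0,"wx":0,"wy":0,"wz":0,"jaw":-1}
  ]
}}

```text
time: 7.5
tool_pos: [619.0, -129.5, 64.7]
tcp_rot: [-1.589, 1.57, -0.084]
contact_force: [-1.3, 0.3, 1.1]
grip_width: 15.7
```

Call:
{"api": "arm_command", "payload": {
  "plan": [
    {"tx":0,"ty":-0.2,"tz":0,"wx":0,"wy":0,"wz":0,"jaw":-1},
    {"tx":0,"ty":-0.2,"tz":0,"wx":0,"wy":0,"wz":0,"jaw":-1},
    {"tx":0,"ty":-0.2,"tz":0,"wx":0,"wy":0,"wz":0,"jaw":-1},
    {"tx":0,"ty":0,"tz":0,"wx":0,"wy":0,"wz":0,"jaw":-1}
  ]
}}

```text
time: 7.9
tool_pos: [624.0, -129.8, 64.7]
tcp_rot: [1.35, 1.57, 2.855]
contact_force: [-4.6, 0.5, 4.0]
grip_width: 15.9
```

Call:
{"api": "arm_command", "payload": {
  "plan": [
    {"tx":0,"ty":-0.15,"tz":0,"wx":0,"wy":0,"wz":0,"jaw":-1},
    {"tx":0,"ty":-0.15,"tz":0,"wx":0,"wy":0,"wz":0,"jaw":-1},
    {"tx":0,"ty":0,"tz":0,"wx":0,"wy":0,"wz":0,"jaw":-1}
  ]
}}

```text
time: 8.2
tool_pos: [627.0, -130.0, 64.7]
tcp_rot: [1.353, 1.57, 2.858]
contact_force: [-4.5, 0.4, 4.3]
grip_width: 15.9
```

Call:
{"api": "arm_command", "payload": {
  "plan": [
    {"tx":0,"ty":-0.15,"tz":0,"wx":0,"wy":0,"wz":0,"jaw":-1},
    {"tx":0,"ty":-0.15,"tz":0,"wx":0,"wy":0,"wz":0,"jaw":-1},
    {"tx":0,"ty":0,"tz":0,"wx":0,"wy":0,"wz":0,"jaw":-1}
  ]
}}

```text
time: 8.5
tool_pos: [629.6, -130.1, 64.7]
tcp_rot: [1.379, 1.569, 2.884]
contact_force: [-7.1, -0.3, 5.1]
grip_width: 16.0
```

Call:
{"api": "arm_command", "payload": {
  "plan": [
    {"tx":0,"ty":-0.15,"tz":0,"wx":0,"wy":0,"wz":0,"jaw":-1},
    {"tx":0,"ty":-0.1,"tz":0,"wx":0,"wy":0,"wz":0,"jaw":-1},
    {"tx":0,"ty":0,"tz":0,"wx":0,"wy":0,"wz":0,"jaw":-1}
  ]
}}

```text
time: 8.8
tool_pos: [629.8, -129.9, 64.7]
tcp_rot: [1.435, 1.563, 2.94]
contact_force: [-16.6, 1.4, 10.7]
grip_width: 16.4
```

Call:
{"api": "arm_command", "payload": {
  "plan": [
    {"tx":0,"ty":0.1,"tz":0,"wx":0,"wy":0,"wz":0,"jaw":-1},
    {"tx":0,"ty":0,"tz":0,"wx":0,"wy":0,"wz":0,"jaw":0},
    {"tx":0,"ty":0,"tz":0,"wx":0,"wy":0,"wz":0,"jaw":0},
    {"tx":0,"ty":0,"tz":0,"wx":0,"wy":0,"wz":0,"jaw":0},
    {"tx":0,"ty":0,"tz":0,"wx":0,"wy":0,"wz":0,"jaw":0},
    {"tx":0,"ty":0,"tz":0,"wx":0,"wy":0,"wz":0,"jaw":0},
    {"tx":0,"ty":0,"tz":0,"wx":0,"wy":0,"wz":0,"jaw":0},
    {"tx":0,"ty":0,"tz":0,"wx":0,"wy":0,"wz":0,"jaw":0},
    {"tx":0,"ty":0,"tz":0,"wx":0,"wy":0,"wz":0,"jaw":0}
  ]
}}

```text
time: 9.7
tool_pos: [630.0, -129.7, 63.4]
tcp_rot: [1.297, 1.566, 2.802]
contact_force: [-6.7, 0.6, -0.6]
grip_width: 45.6
```

Call:
{"api": "arm_command", "payload": {
  "plan": [
    {"tx":0,"ty":0.25,"tz":0,"wx":0,"wy":0,"wz":0,"jaw":0},
    {"tx":0,"ty":0,"tz":0,"wx":0,"wy":0,"wz":0,"jaw":0}
  ]
}}

```text
time: 9.9
tool_pos: [629.7, -130.2, 64.6]
tcp_rot: [-1.59, 1.57, -0.085]
contact_force: [-1.4, 0.6, -1.6]
grip_width: 46.1
```

Call:
{"api": "arm_command", "payload": {
  "plan": [
    {"tx":-2,"ty":0,"tz":0,"wx":0,"wy":0,"wz":0,"jaw":0},
    {"tx":-3,"ty":0,"tz":0,"wx":0,"wy":0,"wz":0,"jaw":0},
    {"tx":-3,"ty":0,"tz":0,"wx":0,"wy":0,"wz":0,"jaw":0},
    {"tx":-3,"ty":0,"tz":0,"wx":0,"wy":0,"wz":0,"jaw":0},
    {"tx":-3,"ty":0,"tz":0,"wx":0,"wy":0,"wz":0,"jaw":0},
    {"tx":0,"ty":2.3,"tz":3,"wx":0,"wy":0,"wz":0,"jaw":-1},
    {"tx":0,"ty":2,"tz":3,"wx":0,"wy":0,"wz":0,"jaw":-1},
    {"tx":0,"ty":2,"tz":3,"wx":0,"wy":0,"wz":0,"jaw":-1},
    {"tx":0,"ty":2,"tz":3,"wx":0,"wy":0,"wz":0,"jaw":-1},
    {"tx":0,"ty":2,"tz":3,"wx":0,"wy":0,"wz":0,"jaw":-1},
    {"tx":0,"ty":2,"tz":3,"wx":0,"wy":0,"wz":0,"jaw":-1},
    {"tx":0,"ty":2,"tz":3,"wx":0,"wy":0,"wz":0,"jaw":-1},
    {"tx":0,"ty":2,"tz":3,"wx":0,"wy":0,"wz":0,"jaw":-1},
    {"tx":0,"ty":0,"tz":3,"wx":0,"wy":0,"wz":0,"jaw":-1},
    {"tx":0,"ty":0,"tz":0,"wx":0,"wy":0,"wz":0,"jaw":-1}
  ]
}}

```text
time: 11.4
tool_pos: [484.9, 153.0, 205.4]
tcp_rot: [-1.017, 1.567, 0.492]
contact_force: [0.3, 0.8, -0.2]
grip_width: 0.5
```

```bash
python3 - <<'E'
from h import *
t=imaging.capture('top'); s=imaging.capture('side')
cv2.imwrite('pics/top3.png',t)
crop(t,220,110,400,260,4,'pics/tc3.png'); crop(s,235,175,390,305,5,'pics/sc3.png')
o=readout.get_obs(); print(o['tool_pos'],o['grip_width'],R.from_euler('xyz',o['tcp_rot']).as_matrix().round(3))
E
```

```text
[485.09079916 150.31605218 205.02523349] 0.4317762737870003 [[ 0.002 -0.998  0.064]
 [ 0.     0.064  0.998]
 [-1.    -0.002  0.   ]]
```

View pics/tc3.png

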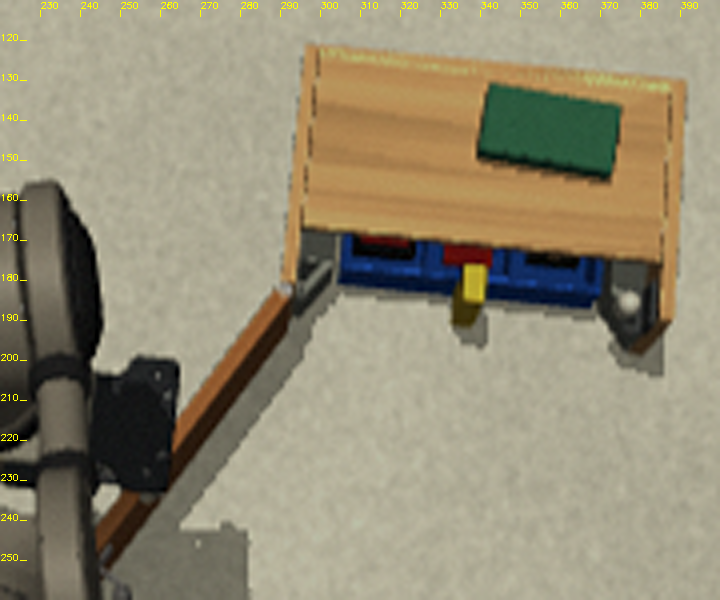

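View pics/sc3.png

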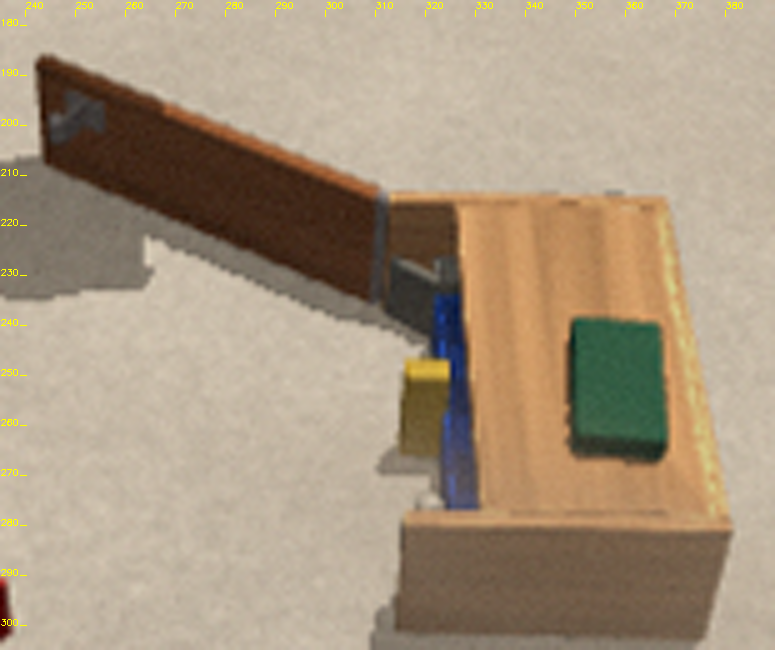

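```bash
python3 - <<'E'
from h import *
P=lambda l:np.array([700.3,-137,0])+R.from_euler('z',-0.066).apply(l)
I=lambda p:R.from_euler('z',0.066).apply(p-np.array([700.3,-137,0])).round(1)
print(I(pt('side',235+404/5,175+362/5,75)),I(pt('side',235+450/5,175+362/5,75)),I(pt('top',220+473/4,110+302/4,75)))
print(I(pt('top',220+343/4,110+265/4,45)),I(pt('top',220+603/4,110+297/4,45)))
for l in ([-84,0,75],[-58,0,75]): print(proj('side',P(l)),proj('top',P(l)))
for l in ([-60,90,45],[-60,-90,45],[-60,90,0],[-60,-90,0]): print((proj('top',P(l))-[220,110])*4)
E
```

```text
[-81.7   4.   75. ] [-55.2   4.8  75. ] [-85.9   2.1  75. ]
[-59.6  90.2  45. ] [-64.4 -89.6  45. ]
[[315.04293665 248.40188053]] [[339.09549266 184.89343373]]
[[324.12390255 248.59424481]] [[339.79591998 175.64044659]]
[[343.21257425 265.54125184]]
[[603.91229207 290.89738558]]
[[339.68956261 284.05690317]]
[[591.50017118 308.60837878]]
```

```bash
python3 - <<'E'
from h import *
t=cv2.imread('pics/top3.png')
P=lambda l:np.array([700.3,-137,0])+R.from_euler('z',-0.066).apply(l)
k=9
c=cv2.resize(t[160:205,295:380],None,fx=k,fy=k,interpolation=cv2.INTER_CUBIC)
for a,b,col in (([-60,90,45],[-60,-90,45],(0,255,0)),([-60,90,0],[-60,-90,0],(255,255,0)),([-50,120,95],[-50,-120,95],(0,255,255))):
    q=((proj('top',np.array([P(a),P(b)]))-[295,160]+.5)*k).astype(int); cv2.line(c,tuple(map(int,q[0])),tuple(map(int,q[1])),col,1)
cv2.imwrite('pics/z3.png',c)
E
```

```text
(no output)
```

View pics/z3.png

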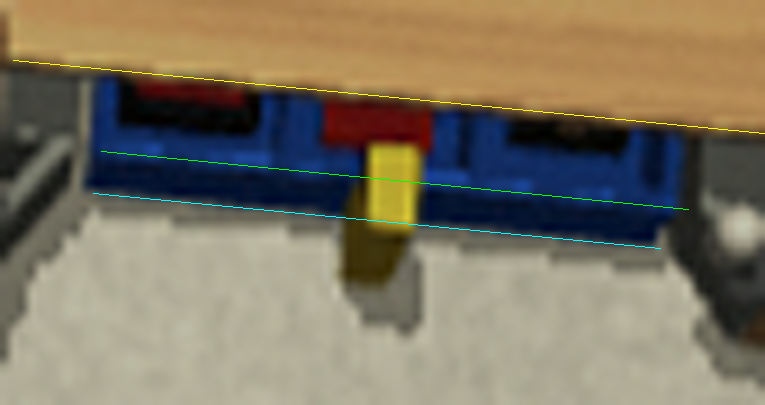

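The tray is home: the pull end is at cabinet x ≈ -84 and the tray is parallel to the cabinet. Next is the door.

```bash
python3 - <<'E'
from h import *
o=readout.get_obs(); p=R.from_euler('z',0.066).apply(o['tool_pos']-np.array([700.3,-137,0])); p=p[:2]-[-97,128]
print('rel hinge',p)
f=lambda a,d: np.array([-190*np.sin(a)-d*np.cos(a),-190*np.cos(a)+d*np.sin(a)])
q=p
for a,d in [(2.07,40),(2.07,25)]+[(x,25) for x in (1.95,1.83,1.71,1.59,1.47,1.35,1.23,1.11)]+[(x,20) for x in (.99,.87,.75,.63,.51,.39,.27,.2,.15)]:
    n=f(a,d); print(a,d,'ty %.2f tz %.2f'%(-(n-q)[0]/10,(n-q)[1]/10)); q=n
E
```

```text
rel hinge [-136.68974073  144.4970074 ]
2.07 40 ty 1.10 tz -1.84
2.07 25 ty 0.72 tz -1.32
1.95 25 ty 1.24 tz -1.93
1.83 25 ty 1.00 tz -2.07
1.71 25 ty 0.74 tz -2.17
1.59 25 ty 0.48 tz -2.25
1.47 25 ty 0.21 tz -2.29
1.35 25 ty -0.07 tz -2.30
1.23 25 ty -0.34 tz -2.27
1.11 25 ty -0.61 tz -2.22
0.99 20 ty -1.15 tz -2.54
0.87 20 ty -1.17 tz -1.97
0.75 20 ty -1.40 tz -1.82
0.63 20 ty -1.60 tz -1.64
0.51 20 ty -1.79 tz -1.43
0.39 20 ty -1.95 tz -1.21
0.27 20 ty -2.08 tz -0.97
0.2 20 ty -1.26 tz -0.45
0.15 20 ty -0.92 tz -0.26
```

Go down first, then approach in half-size steps.

Call:
{"api": "arm_command", "payload": {
  "plan": [
    {"tx":3,"ty":0,"tz":0,"wx":0,"wy":0,"wz":0,"jaw":-1},
    {"tx":3,"ty":0,"tz":0,"wx":0,"wy":0,"wz":0,"jaw":-1},
    {"tx":3,"ty":0,"tz":0,"wx":0,"wy":0,"wz":0,"jaw":-1},
    {"tx":3,"ty":0,"tz":0,"wx":0,"wy":0,"wz":0,"jaw":-1},
    {"tx":1.8,"ty":0,"tz":0,"wx":0,"wy":0,"wz":0,"jaw":-1},
    {"tx":0,"ty":0.55,"tz":-0.92,"wx":0,"wy":0,"wz":0,"jaw":-1},
    {"tx":0,"ty":0.55,"tz":-0.92,"wx":0,"wy":0,"wz":0,"jaw":-1},
    {"tx":0,"ty":0.36,"tz":-0.66,"wx":0,"wy":0,"wz":0,"jaw":-1},
    {"tx":0,"ty":0.36,"tz":-0.66,"wx":0,"wy":0,"wz":0,"jaw":-1},
    {"tx":0,"ty":0.62,"tz":-0.97,"wx":0,"wy":0,"wz":0,"jaw":-1},
    {"tx":0,"ty":0.62,"tz":-0.97,"wx":0,"wy":0,"wz":0,"jaw":-1},
    {"tx":0,"ty":0,"tz":0,"wx":0,"wy":0,"wz":0,"jaw":-1}
  ]
}}

```text
time: 12.7
tool_pos: [449.6, 100.0, 66.9]
tcp_rot: [1.811, 1.57, -2.968]
contact_force: [0.2, 0.3, 1.4]
grip_width: 0.4
```

```bash
python3 - <<'E'
from h import *
t=imaging.capture('top'); s=imaging.capture('side')
crop(t,210,110,400,280,4,'pics/tc4.png'); cv2.imwrite('pics/side4.png',s)
print(readout.get_obs()['tool_pos'])
E
```

```text
[450.79817922 100.82093724  66.93869558]
```

View pics/tc4.png

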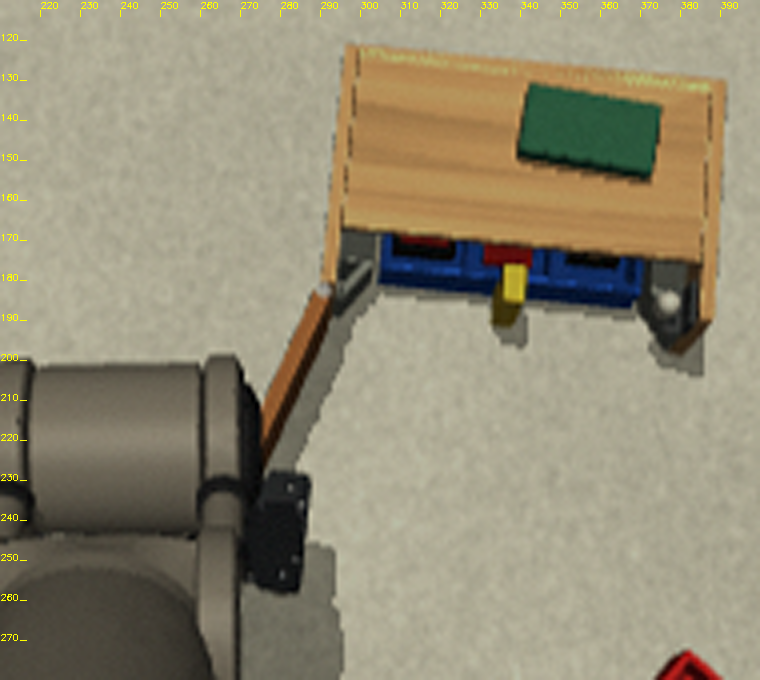

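View pics/side4.png

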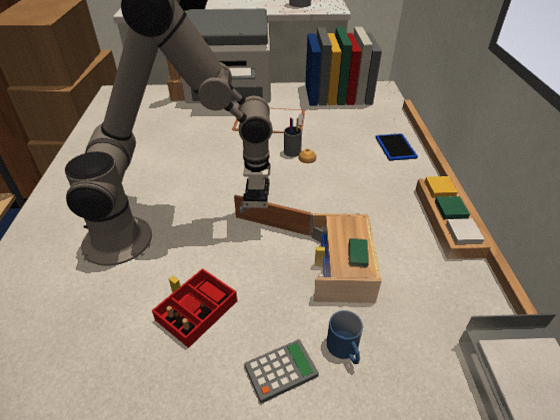

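The door is following, and in the top view it has swung in from its starting line; the tool is behind its outer face. I'll carry on with the sweep, with each step split in two.

Call:
{"api": "arm_command", "payload": {
  "plan": [
    {"tx":0,"ty":0.5,"tz":-1.03,"wx":0,"wy":0,"wz":0,"jaw":-1},
    {"tx":0,"ty":0.5,"tz":-1.03,"wx":0,"wy":0,"wz":0,"jaw":-1},
    {"tx":0,"ty":0.37,"tz":-1.08,"wx":0,"wy":0,"wz":0,"jaw":-1},
    {"tx":0,"ty":0.37,"tz":-1.08,"wx":0,"wy":0,"wz":0,"jaw":-1},
    {"tx":0,"ty":0.24,"tz":-1.12,"wx":0,"wy":0,"wz":0,"jaw":-1},
    {"tx":0,"ty":0.24,"tz":-1.12,"wx":0,"wy":0,"wz":0,"jaw":-1},
    {"tx":0,"ty":0.1,"tz":-1.15,"wx":0,"wy":0,"wz":0,"jaw":-1},
    {"tx":0,"ty":0.1,"tz":-1.15,"wx":0,"wy":0,"wz":0,"jaw":-1},
    {"tx":0,"ty":-0.03,"tz":-1.15,"wx":0,"wy":0,"wz":0,"jaw":-1},
    {"tx":0,"ty":-0.03,"tz":-1.15,"wx":0,"wy":0,"wz":0,"jaw":-1},
    {"tx":0,"ty":-0.17,"tz":-1.13,"wx":0,"wy":0,"wz":0,"jaw":-1},
    {"tx":0,"ty":-0.17,"tz":-1.13,"wx":0,"wy":0,"wz":0,"jaw":-1},
    {"tx":0,"ty":-0.3,"tz":-1.1,"wx":0,"wy":0,"wz":0,"jaw":-1},
    {"tx":0,"ty":-0.3,"tz":-1.1,"wx":0,"wy":0,"wz":0,"jaw":-1},
    {"tx":0,"ty":-0.57,"tz":-1.27,"wx":0,"wy":0,"wz":0,"jaw":-1},
    {"tx":0,"ty":-0.57,"tz":-1.27,"wx":0,"wy":0,"wz":0,"jaw":-1},
    {"tx":0,"ty":-0.58,"tz":-0.98,"wx":0,"wy":0,"wz":0,"jaw":-1},
    {"tx":0,"ty":-0.58,"tz":-0.98,"wx":0,"wy":0,"wz":0,"jaw":-1}
  ]
}}

```text
time: 14.6
tool_pos: [446.9, -100.3, 66.7]
tcp_rot: [-0.497, 1.571, 1.008]
contact_force: [-0.4, 0.0, 0.3]
grip_width: 0.5
```

```bash
python3 - <<'E'
from h import *
t=imaging.capture('top'); s=imaging.capture('side')
crop(t,210,110,400,280,4,'pics/tc5.png'); crop(s,230,160,390,305,5,'pics/sc5.png')
o=readout.get_obs();p=R.from_euler('z',0.066).apply(o['tool_pos']-np.array([700.3,-137,0])); print(o['tool_pos'],p[:2]-[-97,128])
E
```

```text
[ 447.41163579 -100.69930046   66.73919181] [-157.73188042 -108.45685196]
```

View pics/tc5.png

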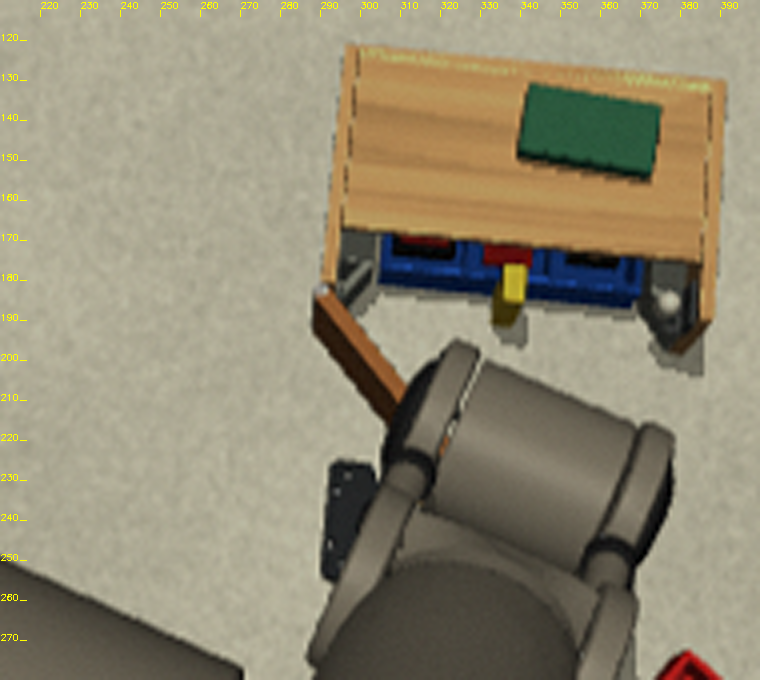

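View pics/sc5.png

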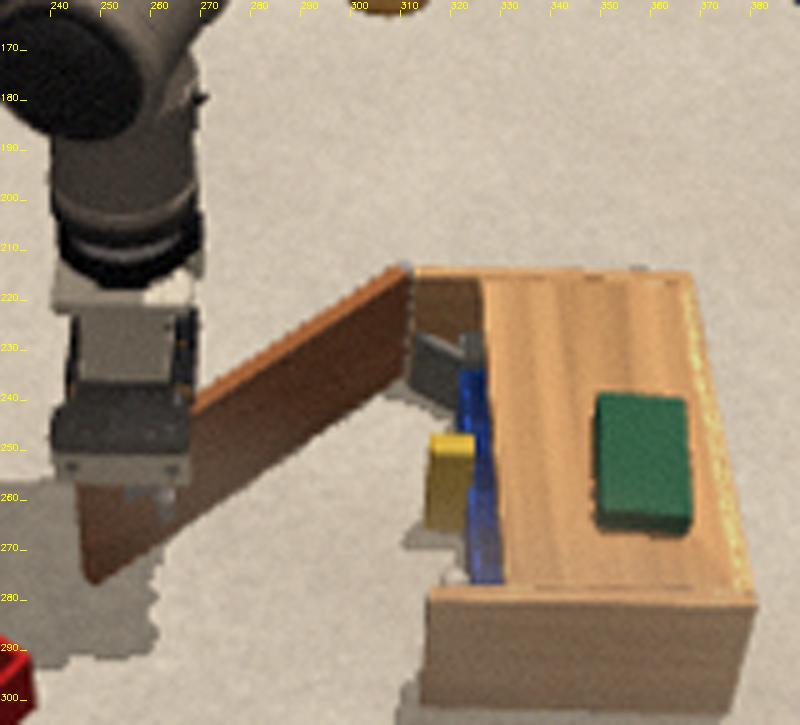

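Call:
{"api": "arm_command", "payload": {
  "plan": [
    {"tx":0,"ty":-0.7,"tz":-0.91,"wx":0,"wy":0,"wz":0,"jaw":-1},
    {"tx":0,"ty":-0.7,"tz":-0.91,"wx":0,"wy":0,"wz":0,"jaw":-1},
    {"tx":0,"ty":-0.8,"tz":-0.82,"wx":0,"wy":0,"wz":0,"jaw":-1},
    {"tx":0,"ty":-0.8,"tz":-0.82,"wx":0,"wy":0,"wz":0,"jaw":-1},
    {"tx":0,"ty":-0.9,"tz":-0.72,"wx":0,"wy":0,"wz":0,"jaw":-1},
    {"tx":0,"ty":-0.9,"tz":-0.72,"wx":0,"wy":0,"wz":0,"jaw":-1},
    {"tx":0,"ty":-0.98,"tz":-0.6,"wx":0,"wy":0,"wz":0,"jaw":-1},
    {"tx":0,"ty":-0.98,"tz":-0.6,"wx":0,"wy":0,"wz":0,"jaw":-1},
    {"tx":0,"ty":-1.04,"tz":-0.48,"wx":0,"wy":0,"wz":0,"jaw":-1},
    {"tx":0,"ty":-1.04,"tz":-0.48,"wx":0,"wy":0,"wz":0,"jaw":-1},
    {"tx":0,"ty":-0.63,"tz":-0.22,"wx":0,"wy":0,"wz":0,"jaw":-1},
    {"tx":0,"ty":-0.63,"tz":-0.22,"wx":0,"wy":0,"wz":0,"jaw":-1},
    {"tx":0,"ty":-0.45,"tz":-0.13,"wx":0,"wy":0,"wz":0,"jaw":-1},
    {"tx":0,"ty":-0.45,"tz":-0.13,"wx":0,"wy":0,"wz":0,"jaw":-1},
    {"tx":0,"ty":0,"tz":0,"wx":0,"wy":0,"wz":0,"jaw":-1}
  ]
}}

```text
time: 16.2
tool_pos: [551.5, -184.1, 66.7]
tcp_rot: [-1.807, 1.57, -0.302]
contact_force: [-1.0, 0.6, -0.7]
grip_width: 0.2
```

```bash
python3 - <<'E'
from h import *
t=imaging.capture('top'); s=imaging.capture('side')
crop(t,260,110,420,260,4,'pics/tc6.png'); crop(s,230,160,390,305,5,'pics/sc6.png')
o=readout.get_obs();p=R.from_euler('z',0.066).apply(o['tool_pos']-np.array([700.3,-137,0])); print(o['tool_pos'],p[:2]-[-97,128])
E
```

```text
[ 550.94103513 -183.85727452   66.67735429] [ -48.94344372 -184.60579297]
```

View pics/tc6.png

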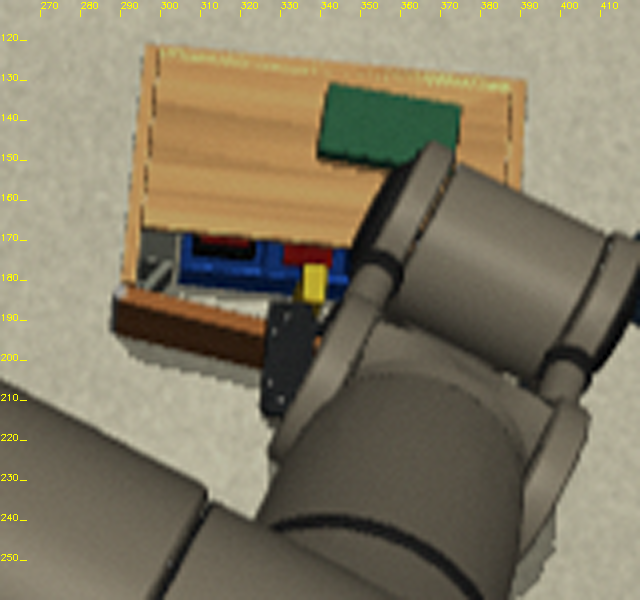

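View pics/sc6.png

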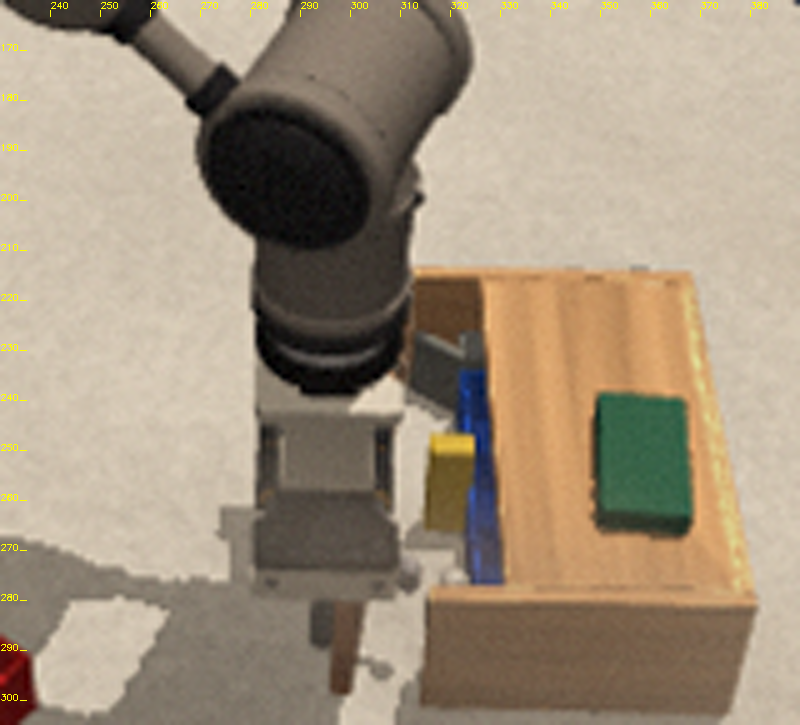

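Call:
{"api": "arm_command", "payload": {
  "plan": [
    {"tx":0,"ty":-0.4,"tz":-0.05,"wx":0,"wy":0,"wz":0,"jaw":-1},
    {"tx":0,"ty":-0.4,"tz":-0.05,"wx":0,"wy":0,"wz":0,"jaw":-1},
    {"tx":0,"ty":-0.4,"tz":0,"wx":0,"wy":0,"wz":0,"jaw":-1},
    {"tx":0,"ty":-0.4,"tz":0,"wx":0,"wy":0,"wz":0,"jaw":-1},
    {"tx":0,"ty":-0.4,"tz":0,"wx":0,"wy":0,"wz":0,"jaw":-1},
    {"tx":0,"ty":-0.4,"tz":0,"wx":0,"wy":0,"wz":0,"jaw":-1}
  ]
}}

```text
time: 16.9
tool_pos: [565.7, -186.1, 66.5]
tcp_rot: [1.461, 1.548, 2.965]
contact_force: [-52.0, -2.6, 33.2]
grip_width: 0.2
```

Call:
{"api": "arm_command", "payload": {
  "plan": [
    {"tx":0,"ty":-0.3,"tz":0,"wx":0,"wy":0,"wz":0,"jaw":-1},
    {"tx":0,"ty":-0.2,"tz":0,"wx":0,"wy":0,"wz":0,"jaw":-1}
  ]
}}

```text
time: 17.1
tool_pos: [577.1, -187.6, 66.8]
tcp_rot: [1.544, 1.565, 3.048]
contact_force: [-1.9, -1.4, 0.1]
grip_width: 0.5
```

Call:
{"api": "arm_command", "payload": {
  "plan": [
    {"tx":0,"ty":-0.2,"tz":0,"wx":0,"wy":0,"wz":0,"jaw":-1},
    {"tx":0,"ty":-0.1,"tz":0,"wx":0,"wy":0,"wz":0,"jaw":-1}
  ]
}}

```text
time: 17.3
tool_pos: [582.7, -187.2, 66.8]
tcp_rot: [1.741, 1.57, -3.037]
contact_force: [-7.6, -1.9, 4.5]
grip_width: 0.5
```

```bash
python3 - <<'E'
from h import *
t=imaging.capture('top'); s=imaging.capture('side')
crop(t,260,110,420,260,4,'pics/tc7.png'); crop(s,230,160,390,305,5,'pics/sc7.png')
o=readout.get_obs();p=R.from_euler('z',0.066).apply(o['tool_pos']-np.array([700.3,-137,0])); print(o['tool_pos'],p[:2]-[-97,128],o['contact_force'])
E
```

```text
[ 582.71479287 -187.19464297   66.73506089] [ -17.01875767 -185.8403494 ] [-4.08710471 -1.81324529  2.62092106]
```

View pics/tc7.png

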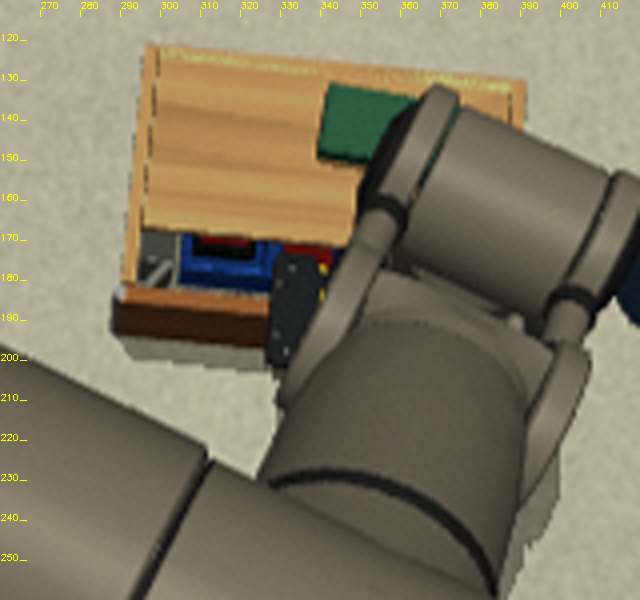

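View pics/sc7.png

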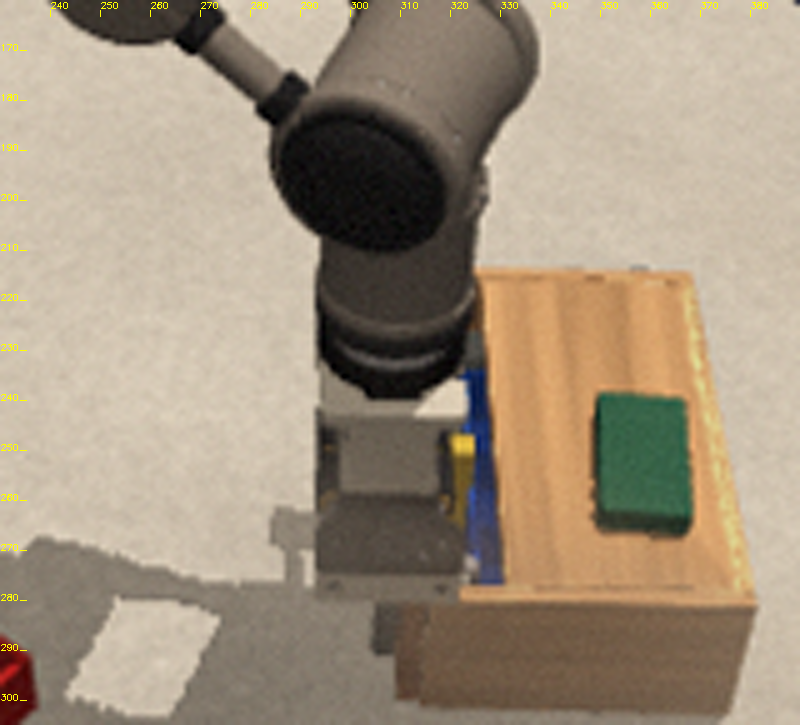

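Call:
{"api": "arm_command", "payload": {
  "plan": [
    {"tx":0,"ty":-0.1,"tz":0,"wx":0,"wy":0,"wz":0,"jaw":-1},
    {"tx":0,"ty":0,"tz":0,"wx":0,"wy":0,"wz":0,"jaw":-1}
  ]
}}

```text
time: 17.6
tool_pos: [582.7, -187.2, 66.7]
tcp_rot: [1.556, 1.568, 3.061]
contact_force: [-8.4, -2.3, 5.9]
grip_width: 0.5
```

Position holds while the force rises, so the door is seated. Retreat along the outward direction, then up.

Call:
{"api": "arm_command", "payload": {
  "plan": [
    {"tx":0,"ty":1,"tz":0,"wx":0,"wy":0,"wz":0,"jaw":-1},
    {"tx":0,"ty":2,"tz":0,"wx":0,"wy":0,"wz":0,"jaw":-1},
    {"tx":0,"ty":3,"tz":0,"wx":0,"wy":0,"wz":0,"jaw":-1},
    {"tx":-3,"ty":3,"tz":0,"wx":0,"wy":0,"wz":0,"jaw":-1},
    {"tx":-3,"ty":3,"tz":0,"wx":0,"wy":0,"wz":0,"jaw":-1},
    {"tx":-4,"ty":0,"tz":3,"wx":0,"wy":0,"wz":0,"jaw":-1},
    {"tx":-4,"ty":0,"tz":4,"wx":0,"wy":0,"wz":0,"jaw":-1},
    {"tx":-3,"ty":0,"tz":4,"wx":0,"wy":0,"wz":0,"jaw":-1},
    {"tx":0,"ty":0,"tz":4,"wx":0,"wy":0,"wz":0,"jaw":-1},
    {"tx":0,"ty":0,"tz":4,"wx":0,"wy":0,"wz":0,"jaw":-1},
    {"tx":0,"ty":0,"tz":4,"wx":0,"wy":0,"wz":0,"jaw":-1},
    {"tx":0,"ty":0,"tz":4,"wx":0,"wy":0,"wz":0,"jaw":-1},
    {"tx":0,"ty":0,"tz":4,"wx":0,"wy":0,"wz":0,"jaw":-1},
    {"tx":0,"ty":0,"tz":4,"wx":0,"wy":0,"wz":0,"jaw":-1},
    {"tx":0,"ty":0,"tz":0,"wx":0,"wy":0,"wz":0,"jaw":-1}
  ]
}}

```text
time: 19.1
tool_pos: [487.0, 170.0, 232.1]
tcp_rot: [-0.462, 1.568, 1.048]
contact_force: [0.9, -0.3, 0.9]
grip_width: 0.4
```

```bash
python3 - <<'E'
from h import *
t=imaging.capture('top'); s=imaging.capture('side')
crop(t,270,105,420,255,4,'pics/tc8.png'); crop(s,230,175,390,305,5,'pics/sc8.png')
cv2.imwrite('pics/top8.png',t);cv2.imwrite('pics/side8.png',s)
a=cv2.imread('pics/top0.png');b=cv2.imread('pics/side0.png')
cv2.imwrite('pics/d8.png',np.hstack([cv2.absdiff(a,t),cv2.absdiff(b,s)])[:, :, :][::1, ::1][:420,:1120][::2,::2])
P=lambda l:np.array([700.3,-137,0])+R.from_euler('z',-0.066).apply(l)
for l in ([-103,-128,95],[-91,-128,95]): print(proj('side',P(l)),proj('top',P(l)))
E
```

```text
[[310.04372552 279.01985243]] [[388.27878747 194.48904383]]
[[314.65816427 279.1252548 ]] [[388.50175393 190.09086447]]
```

View pics/tc8.png

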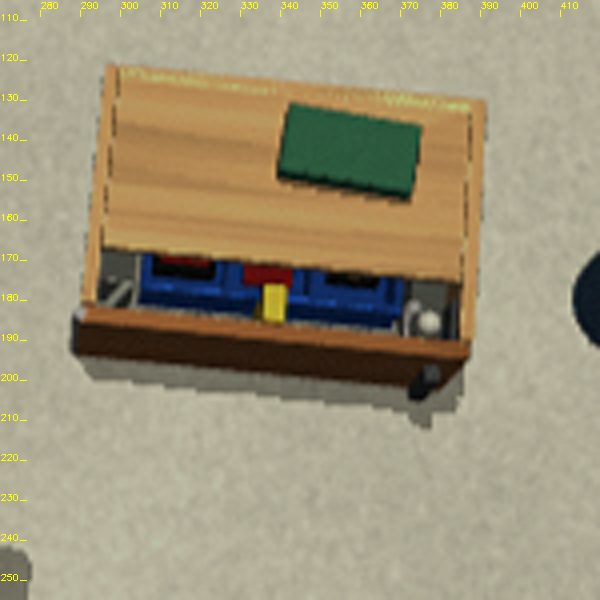

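View pics/sc8.png

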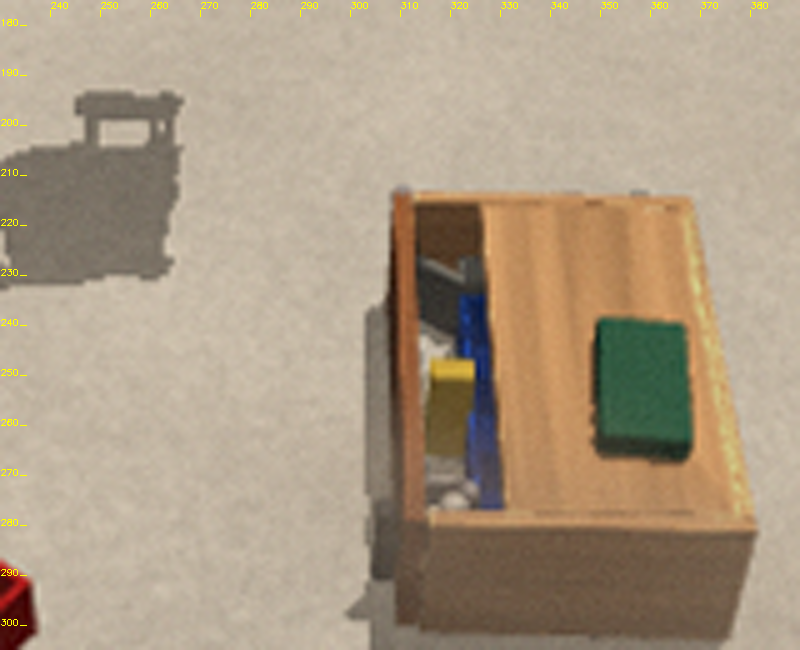

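View pics/d8.png

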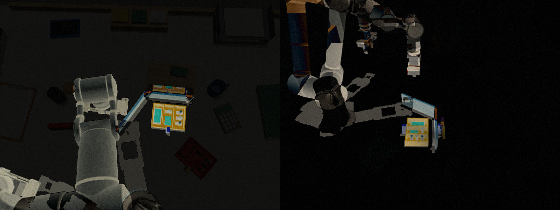

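```bash
python3 - <<'E'
from plant import bot
print(bot.close_job())
E
```

```text
the job is handed in; nothing more can be done
None
```

The blue tray is fully home in the bay and the cabinet door is shut. I handed the job in at about 19 s of the 69 s allowed, with the arm clear of everything.

- **Tray:** I gripped it by the yellow pull and slid it in until it met the back stop. The force rose to about 17 N with no further movement. Afterwards the pull's end measured about -84 in cabinet x, which is the home value, and the tray sat parallel to the cabinet to within about a pixel.
- **Door:** I swept it round from its outer face and pushed it shut. The force peaked and then dropped as the striker passed the catch. Further pushing moved nothing, and after I backed off the last pictures show the panel flush along its whole width and staying shut.
- **Force to note:** the wrist force read about 52 N on that last push over the hump, against the roughly 10 N expected. The fingers were touching the door, not the gripper body, and it is below the 120 N wrist limit. I did not find out why it was so high.
- **Other things:** comparing before and after pictures, the side view shows changes only at the robot, tray and door. The top view has a faint overall difference that I put down to brightness and did not check further. The ink tin, the red look-alike tray and the other things show no visible shift.

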